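# Spread a circlip onto a wheel hub's stub axle and hold it at the groove

## Task

Take the red-handled circlip pliers off their orange cradle by the two handles and squeeze them right to their stop, so that the circlip on their tips is spread. Keeping it spread and level, slide it down over the end of the stub axle that stands in the vice until it lies level with the groove, just above or lightly against the bearing face, without forcing it or disturbing the other things on the bench. Finish while holding it like that: pliers still gripped and squeezed, the circlip open around the stub at the groove; do not let it close and do not put the pliers down.

Things in the scene. Friction and masses are not known exactly. Their poses are not given: they have to be found in the camera images.
- pliers: bent-nose external circlip pliers, red grips, 170 mm long, about 160 g, level on the cradle, the circlip already hooked on both tips. Origin: on the pivot at mid-thickness, 60 mm above the table at the start. x runs along the pliers to tips and circlip, z up; symmetrical about x-z. Grips: straight, 14 mm high (centred at the origin's level), 11 mm wide, 28 to 108 mm behind the pivot.
- grip_point (a point): midway between the handles where they are best gripped: 50 mm behind the pivot, at the handles' mid-height; fingers close along the pliers' y. Over all, the handles are 49 mm here sprung open (each 11 degrees off x), 31 mm and parallel at the stop. 5 N a side starts them, 8 N reaches the stop, 20 to 40 N holds firmly. As they swing in, they carry the pliers 4 mm towards the tips through still fingers.
- ring_centre (a point): centre of the circlip, at mid-thickness, when the pliers are fully squeezed: 72.7 mm ahead of the pivot, 21 mm below it; fixed in the pliers' frame, same axes. The circlip is a yellow zinc-plated steel C-ring, 2.5 mm thick, 4 mm broad, in the x-y plane, its gap towards the pliers. Let go it is 32 mm inside (centre 6 mm further ahead); at the stop it clears a 39 mm circle. Squeezing spreads it.
- handle_l (a joint): squeeze of the left handle (the right one follows equally), rad: 0 sprung open, 0.186 at the stop with the circlip fully spread
- cradle: fixed orange cradle under the pliers: base plate 6 mm thick, a 22 mm square post under the pivot and a cross bar 92 mm behind it under the handles, both 53 mm high; a lip 61 mm high at each end of the bar, 94 mm apart. Origin at table height under the post; x and z as the pliers'. The pliers just rest on it and lift straight off; below the grip point only the base plate.
- hub_vice: fixed blue vice (250 x 112 mm, jaws 56 mm high, screw handle to -x) holding an aluminium wheel hub: flange 124 mm across, 75 mm high; four studs on a 106 mm circle, 89 mm high; hub 86 mm across; bearing 72 mm across with its flat top face 94 mm above the table; stub axle 35 mm across upright in the middle, up to 106 mm. Origin at table height on the stub's axis.
- groove (a point): on the stub's axis where the circlip's centre belongs: mid-height of the groove, 95.3 mm above the table. The groove (3.2 mm high, dark) lies directly above the bearing face, so a circlip lying on the bearing face is level with it. z is up along the stub.
- stub_end (a point): centre of the stub axle's upper end face, 106 mm above the table, 10.7 mm above the groove; 35 mm stub with a 3 mm chamfer at this end
- spare_bearing: bystander: loose steel ball bearing lying flat, 72 mm across, 17 mm high
- grease_tin: bystander: round yellow tin with a steel lid, 62 mm across, 30 mm high
- screwdriver: bystander: red-handled screwdriver lying on the bench
- wrench: bystander: steel wrench lying on the bench
- phone: bystander: black phone lying on the bench, 150 x 74 x 9 mm
- drink_can: bystander: full aluminium can, 66 mm across, 115 mm high
- flask: bystander: black drinking flask, 74 mm across, 248 mm high
Not all that is in view belongs to the job. Of the things that look like the cradle, the middle-sized one is meant.

How it is judged:
On the way, in this order (a step that is already met when the one before it is completed fails the run):
1. the pliers are gripped and lifted clear of the cradle (contact force between the fingers and pliers above 3 N and contact force between pliers and cradle below 0.05 N and distance of grip_point from where it was at the start of the episode above 0.02 m), for 0.1 s.
2. the circlip is spread above the end of the stub axle (value of joint handle_l above 0.15 rad and horizontal distance between ring_centre and groove below 0.008 m and z of ring_centre in the frame of stub_end between -0.003 and 0.1 m), for 0.05 s.
At the end, for the whole second after the job is handed in: Fingers hold the pliers (over 5 N), squeezed to 0.155 rad or more; circlip round the stub, centre within 6 mm of its axis and 2.5 mm of the groove's mid-height, square within 5 degrees, under 15 N on the hub; at rest, off the cradle, bystanders within 30 mm of their starts (value of joint handle_l above 0.155 rad and horizontal distance between ring_centre and groove below 0.006 m and z of ring_centre in the frame of groove between -0.0025 and 0.0025 m and angle between the z axis of ring_centre and the z axis of groove, either way round below 0.09 rad and contact force between the fingers and pliers above 5 N and contact force between pliers and hub_vice below 15 N and contact force between pliers and cradle below 0.05 N and linear speed of pliers below 0.02 m/s and distance of each of spare_bearing, grease_tin, screwdriver, wrench, phone, drink_can, flask from where it was at the start of the episode below 0.03 m); the arm keeps its last pose, push and grip.
It fails at once if the circlip is allowed to close while it is around the stub (value of joint handle_l below 0.11 rad and horizontal distance between ring_centre and groove below 0.006 m and z of ring_centre in the frame of groove between -0.005 and 0.006 m).
It fails at once if the pliers or the circlip are forced against the hub with more than 25 N (contact force between pliers and hub_vice above 25 N).
It fails at once if another thing on the bench is shoved or knocked over (distance of any of spare_bearing, grease_tin, screwdriver, wrench, phone, drink_can, flask from where it was at the start of the episode above 0.03 m).
It also fails if it takes over 37 s, if anything falls off the work surface, if the arm or the gripper's body presses on something with over 40 N, if the wrist force passes 120 N, or if a joint passes its speed limit or range.

## Robot

A 6-joint arm with a two-finger parallel gripper is mounted at the origin on the work surface. World frame = base frame: x ahead of the robot, y to its left, z up, the work surface at z = 0. Lengths are in m, angles in rad, forces in N, time in s.
With the tool pointing down it reaches from about 0.35 to 0.775 m from the base axis. Payload 5.5 kg.
Tool frame: the origin (TCP) lies between the finger pads; the fingertips stand 19 mm ahead of it and the grasp point (between the pads) is the TCP; z points along the fingers, x is the direction in which the jaws open and shut, and the axes are right-handed (so a half turn about z gives the same grasp; the last joint's range is limited). The gripper opens to 85 mm and grips with 20 to 120 N. Pads are 22 mm wide; open, the fingers measure 114 mm over their backs; the gripper's body (76 mm by 85 mm) begins 54 mm behind the grasp point. The pads swing forward as they close: fully open they stand 13 mm farther back than shut.
Start: joints at [1.089, 0.313, 0.046, 1.304, 0, 1.431], TCP at [0.193, 0.542, 0.25] pointing down, gripper open.
Joint ranges: [-2.76, 2.76], [-0.86, 1.69], [-1.03, 1.26], [-2.2, 2.34], [-1.47, 1.5], [-3.14, 3.14]. Speed limits (rad/s): [2.57, 2.57, 3.14, 3.14, 3.14, 3.14].

## Interface

Orientations are given as a unit quaternion [w, x, y, z].
In Python, from workcell import env gives the robot as it stands. The module is installed in compiled form; this text tells all that it offers.
- The arm moves only by the tool carry_out, never from a script. Its argument "steps" is a list of rows, each a list of 7 numbers: the gripper command: -1 is shut, 1 is fully open, values between are in proportion, then the shift along the tool's x, y, z in m, then the turn, a rotation vector about the tool's x, y, z in rad. A call has 1 to 20 rows; each row shifts and turns the commanded pose from where the row before left it, along the tool's axes as they then stand; what a row does not reach is not made up. A row lasts 1/8 s, in which the tool goes at most 62.5 mm and 10.7 degrees, less where a joint would pass 70% of its speed; a pose out of reach is approached as far as the arm can. A call with a gripper value outside its range is refused whole. The fingers move at their own pace and stop on an object; "grip_force" is the grip in N (left out, the last holds). Time passes only in rows, so rows that do not move let the fingers close. It gives the time, the measured TCP pose, the force and the opening at its end, in the units of the state.
- env.get_state(): the state, without advancing time (a new reading comes with each control period).
- env.read_camera(name): name is "side" or "top"; returns a dict with "color" (400x640x3 uint8, red, green, blue), "K" (3x3 intrinsics, pixels), "R" (3x3) and "t" (3): a world point X has camera coordinates R X + t. Camera axes: x right, y down, z forward; pixel columns grow to the right and rows downward; lengths in m; the calibration is good to about 2 mm. A picture is of the moment at which its call begins. There is no depth.
- env.hand_in(): hands the job in, once; it reports no verdict.
The state is a dict: "clock": time; "joint_pos": joint angles; "qvel": joint speeds; "tau": joint torques, N m; "tcp_pos": TCP position; "orientation": TCP orientation; "wrist_force": force on the tool from outside, world axes, zero at the start; "ft_torque": the same for the moment, N m; "finger_gap": finger opening in m.
Only numpy, scipy, OpenCV 4.12 (cv2) and the standard library are available. Lean on these libraries where they do the work, as an engineer would, in place of code of your own. Each camera call takes 0.05 s, during which the arm holds its last target. There are 200 camera calls.

## Working session

There is one attempt and no reset: what is moved stays moved. The work goes in short steps, Python scripts to look and compute and a tool call to move; the robot and the scene stay as the last step left them, time stands still between calls to the robot, and variables do not carry over. Pictures are saved under pics/ and viewed, about 8 in all and at most 12, crops included, and the job is handed in when it is done.

Besides the shell and the picture viewer there is one more tool, called after "Emit:" as name(argument=value, ...), one argument or row to a line, values as JSON. carry_out: Moves the arm, as the interface text tells. Its arguments: {"type":"object","properties":{"steps":{"type":"array","items":{"type":"array","items":{"type":"number"}}},"grip_force":{"type":"number"}},"required":["steps"]}

```bash
mkdir -p pics
cat > h.py <<'E'
import numpy as np, cv2
from workcell import env
def cam(n,save=None):
    c=env.read_camera(n)
    if save: cv2.imwrite('pics/'+save,c['color'][:,:,::-1])
    return c
def proj(c,X):
    p=c['K']@(c['R']@np.asarray(X,float)+c['t']); return p[:2]/p[2]
def ray(c,u,v,z):
    R,t=c['R'],c['t']; o=-R.T@t; d=R.T@np.linalg.inv(c['K'])@np.array([u,v,1.])
    return o+d*(z-o[2])/d[2]
E
python3 - <<'E'
from h import *
for n in('top','side'):
    c=cam(n,n+'0.png'); print(n,c['K'].round(1).tolist(),(-c['R'].T@c['t']).round(3),c['R'].round(3).tolist())
print(env.get_state())
E
```

```text
top [[384.2, 0.0, 316.8], [0.0, 384.2, 200.6], [0.0, 0.0, 1.0]] [ 0.383 -0.021  1.102] [[-0.004, -1.0, -0.004], [-0.975, 0.005, -0.221], [0.221, 0.003, -0.975]]
side [[363.7, 0.0, 318.5], [0.0, 363.7, 201.5], [0.0, 0.0, 1.0]] [ 0.422 -0.712  0.56 ] [[0.964, -0.265, -0.014], [-0.151, -0.506, -0.849], [0.218, 0.821, -0.528]]
{'clock': 0.1, 'joint_pos': array([ 1.08940125e+00,  3.13942330e-01,  4.51148381e-02,  1.30357670e+00,
       -5.35522028e-07,  1.43123436e+00]), 'qvel': array([-2.27505047e-03,  9.07281543e-05,  1.05138480e-03,  1.69306320e-03,
       -1.66315733e-04, -7.42348635e-04]), 'tau': array([ 2.96879021e-03, -4.81724274e+01,  2.99244422e+01,  1.27804518e-02,
       -1.66027330e-04,  2.18551048e-05]), 'tcp_pos': array([0.19254828, 0.54137416, 0.24949741]), 'orientation': array([ 3.67849277e-04,  8.17072166e-01,  5.76534847e-01, -7.14837182e-04]), 'wrist_force': array([-1.04245919, -0.02751762, -0.98270806]), 'ft_torque': array([ 0.04335199, -0.05103455,  0.05573592]), 'finger_gap': 0.08547750811721562}
```

View pics/top0.png

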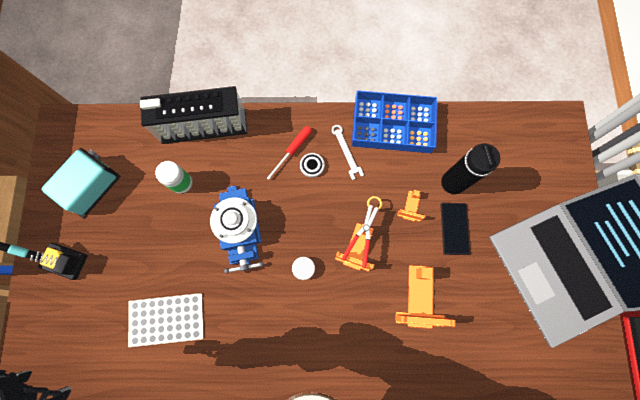

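View pics/side0.png

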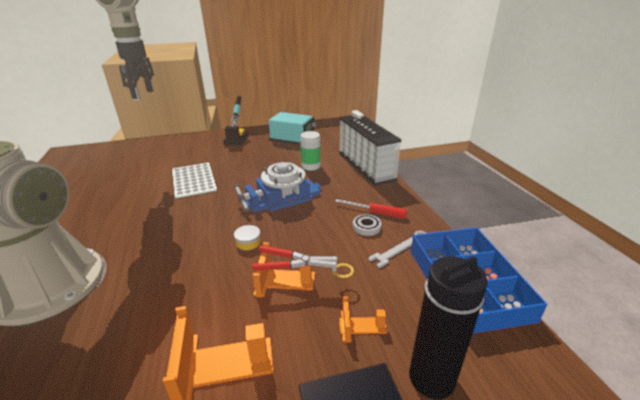

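The top view shows three candidates for the cradle: a small one at (412,205), a large one at (421,295), and the middle-sized one at (357,248), which holds the pliers. I choose that one. The pivot is near (366,229), the circlip near (375,202) and the stub near (232,217). Next I check it in a close crop.

Run:
```python
from h import *
a=cv2.imread('pics/top0.png')
p=cv2.resize(a[185:285,325:395],None,fx=5.5,fy=5.5,interpolation=cv2.INTER_CUBIC)
q=cv2.resize(a[180:280,200:270],None,fx=5.5,fy=5.5,interpolation=cv2.INTER_CUBIC)
cv2.imwrite('pics/c1.png',np.hstack([p,q]))
b=cv2.imread('pics/side0.png')
p=cv2.resize(b[225:305,235:365],None,fx=6,fy=6,interpolation=cv2.INTER_CUBIC)
cv2.imwrite('pics/c2.png',p)
```

```text
(no output)
```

View pics/c1.png

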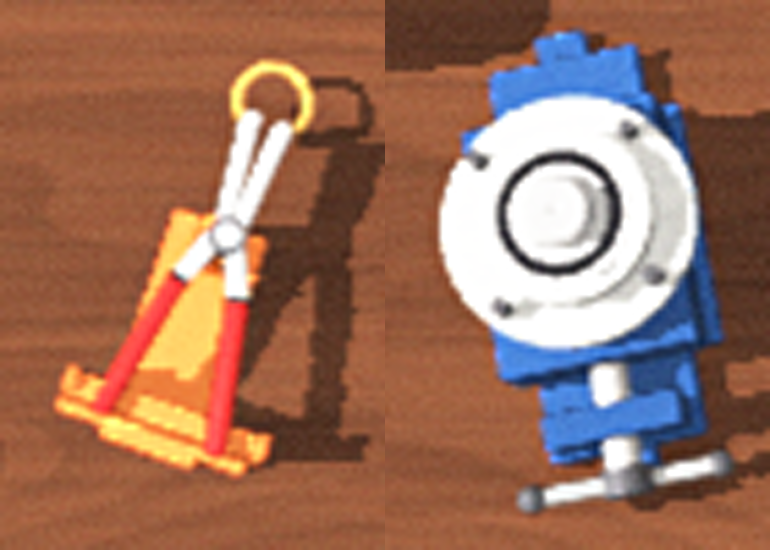

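View pics/c2.png

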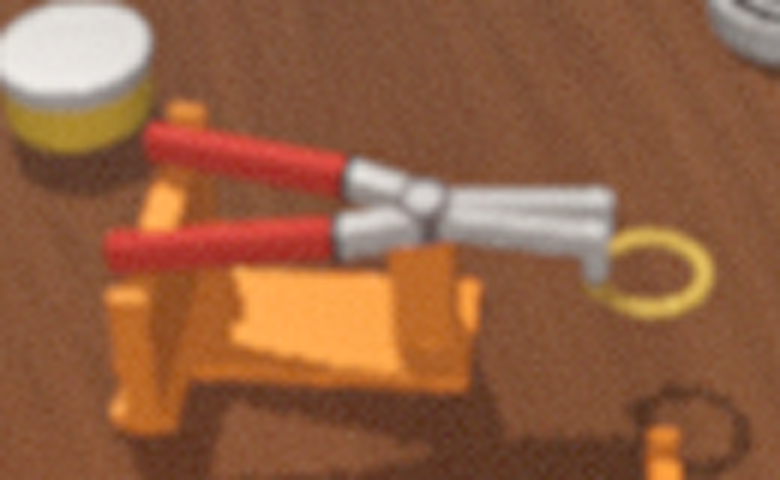

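The crop confirms it: the red-handled pliers lie on the middle-sized cradle. In the top crop the pivot is at (229,235), the ring at (272,102) and the dark bearing seal around (560,213). Now I fit poses from both views.

```bash
cat > fit.py <<'E'
from h import *
from scipy.optimize import least_squares
ct,cs=cam('top'),cam('side')
T=lambda u,v:((u+.5)/5.5-.5+325,(v+.5)/5.5-.5+185)
H=lambda u,v:((u-385+.5)/5.5-.5+200,(v+.5)/5.5-.5+180)
S=lambda u,v:((u+.5)/6-.5+235,(v+.5)/6-.5+225)
obs=[(ct,T(229,235),(0,0,.006)),(ct,T(272,100),(78.7e-3,0,-.021)),
(ct,T(103,405),(-.108,.0303,0.003)),(ct,T(217,450),(-.108,-.0303,.003)),(ct,T(177,278),(-.028,.0147,.005)),(ct,T(236,299),(-.028,-.0147,.005)),
(cs,S(425,195),(0,0,.004)),(cs,S(653,272),(78.7e-3,0,-.021)),(cs,S(148,140),(-.108,.0303,0)),(cs,S(107,250),(-.108,-.0303,0)),(cs,S(347,172),(-.028,.0147,0)),(cs,S(335,242),(-.028,-.0147,0))]
def f(p,full=False):
    c,s=np.cos(p[2]),np.sin(p[2]); R=np.array([[c,-s,0],[s,c,0],[0,0,1]])
    return np.concatenate([proj(k,R@np.array(l)+[p[0],p[1],.06])-o for k,o,l in obs])
for nm,sel in(('both',obs),('top',obs[:6]),('side',obs[6:])):
    obs=sel; r=least_squares(f,[.33,-.15,-.2],loss='soft_l1'); print(nm,r.x.round(4),np.degrees(r.x[2]),r.fun.reshape(-1,2).round(1).tolist())
# hub
st=[ray(ct,*H(u,v),.089) for u,v in((630,130),(478,160),(503,307),(656,274))]
print('studs',np.mean(st,0),np.linalg.norm(np.array(st)-np.mean(st,0),axis=1))
g=cv2.cvtColor(ct['color'],cv2.COLOR_RGB2GRAY); m=(g<110).astype(np.uint8)
m2=np.zeros_like(m); cv2.circle(m2,(232,218),15,1,-1); m&=m2
cc=[c for c in cv2.findContours(m,cv2.RETR_EXTERNAL,cv2.CHAIN_APPROX_NONE)[0] if len(c)>30]
for c in cc:
    e=cv2.fitEllipse(c); print('seal',e,ray(ct,*e[0],.094))
b=cs['color'][150:220,230:330,::-1]; cv2.imwrite('pics/c3.png',cv2.resize(b,None,fx=8,fy=8,interpolation=cv2.INTER_CUBIC))
E
python3 fit.py
```

```text
both [ 0.5432 -0.1504 -0.3726] -21.345665203258577 [[-0.7, -0.2], [-0.3, 0.1], [-2.0, 2.3], [-1.4, 2.4], [0.2, -0.4], [-0.3, -0.3], [0.7, 1.8], [0.6, 0.4], [-0.7, 0.2], [-1.1, 0.9], [1.5, 1.7], [1.2, -0.6]]
top [ 0.5442 -0.1521 -0.3607] -20.666070681535665 [[-0.0, -0.6], [-0.0, -0.3], [-1.0, 2.2], [-0.3, 2.0], [0.9, -0.6], [0.5, -0.7]]
side [ 0.5427 -0.1478 -0.3771] -21.608472592501077 [[0.2, 1.1], [0.0, -0.2], [-0.9, -0.6], [-1.5, -0.1], [1.1, 0.9], [0.7, -1.4]]
studs [0.56288279 0.20760709 0.089     ] [0.05220957 0.0531473  0.05244954 0.05258972]
seal ((231.301025390625, 218.3997039794922), (20.790325164794922, 22.04833984375), 45.14837646484375) [0.56383725 0.2101331  0.094     ]
```

View pics/c3.png

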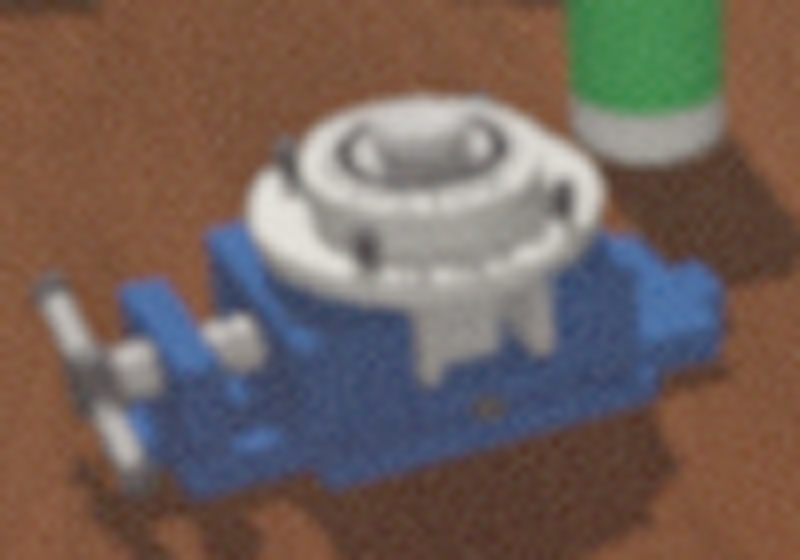

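The hub crop shows the bearing and stub around (425,140), which matches the top-view fix of (0.563, 0.208). The grip point works out at (0.497, -0.132, 0.060) and the pliers' yaw at about -21.2°. The tool is already nearly aligned, so I move above the grip point.

Emit:
carry_out(
  steps=[
    [1,-0.041,0.0394,0,0,0,0],
    [1,-0.041,0.0394,0,0,0,0],
    [1,-0.041,0.0394,0,0,0,0],
    [1,-0.041,0.0394,0,0,0,0],
    [1,-0.041,0.0394,0,0,0,0],
    [1,-0.041,0.0394,0,0,0,0],
    [1,-0.041,0.0394,0,0,0,0],
    [1,-0.041,0.0394,0,0,0,0],
    [1,-0.041,0.0394,0,0,0,0],
    [1,-0.041,0.0394,0,0,0,0],
    [1,-0.041,0.0394,0.03,0,0,0],
    [1,-0.041,0.0394,0.035,0,0,0],
    [1,-0.041,0.0394,0.035,0,0,0.028],
    [1,0,0,0,0,0,0],
    [1,0,0,0,0,0,0],
    [1,0,0,0,0,0,0],
  ],
  grip_force=35,
)

```text
clock: 2.2
tcp_pos: [0.4931, -0.1231, 0.1565]
orientation: [0.0, 0.825, 0.566, 0.0]
wrist_force: [1.0, 0.2, 1.1]
finger_gap: 0.0852
```

```bash
cat > st.py <<'E'
from h import *
from scipy.spatial.transform import Rotation as Ro
s=env.get_state(); q=s['orientation']; R=Ro.from_quat([*q[1:],q[0]]).as_matrix()
print('t',s['clock'],'tcp',s['tcp_pos'].round(4),'gap',round(s['finger_gap'],4),'F',s['wrist_force'].round(1),'tau',s['ft_torque'].round(2))
print('x',R[:,0].round(3),'ang',np.degrees(np.arctan2(R[1,0],R[0,0])).round(2),'y',R[:,1].round(3),'z',R[:,2].round(3))
E
python3 st.py
python3 - <<'E'
from h import *
c=cam('side'); b=c['color'][190:310,220:380,::-1]
cv2.imwrite('pics/d1.png',cv2.resize(b,None,fx=5,fy=5,interpolation=cv2.INTER_CUBIC))
E
```

```text
t 2.2 tcp [ 0.4931 -0.1231  0.1565] gap 0.0852 F [1.  0.2 1.1] tau [-0.04  0.07  0.01]
x [0.36  0.933 0.   ] ang 68.89 y [ 0.933 -0.36   0.001] z [ 0.001 -0.    -1.   ]
```

View pics/d1.png

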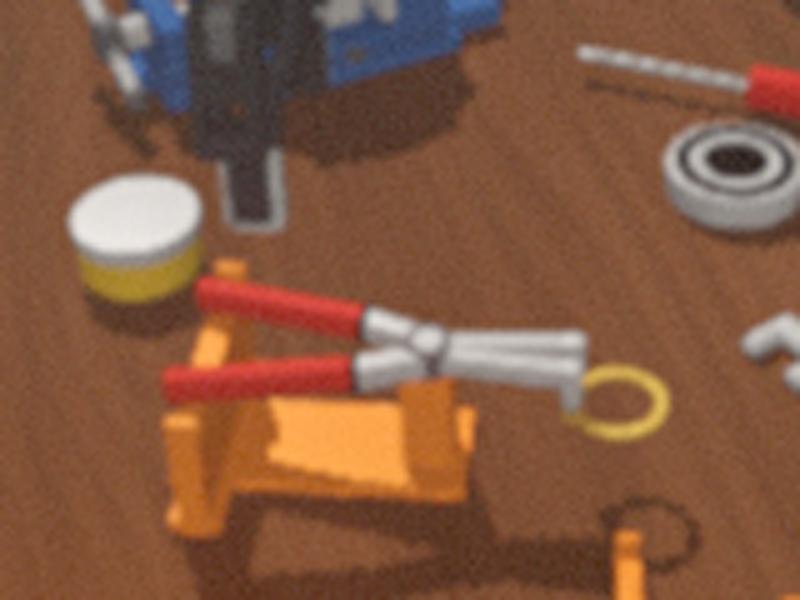

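The open fingers hang level above the pliers, which are undisturbed. I correct by (-7, +7) mm, descend, then check before closing.

Emit:
carry_out(
  steps=[
    [1,-0.0073,0.0066,0.02,0,0,0],
    [1,0,0,0.03,0,0,0],
    [1,0,0,0.03,0,0,0],
    [1,0,0,0.0205,0,0,0],
    [1,0,0,0,0,0,0],
    [1,0,0,0,0,0,0],
  ],
)

```text
clock: 3.0
tcp_pos: [0.4973, -0.1329, 0.0564]
orientation: [0.001, 0.825, 0.565, 0.001]
wrist_force: [-0.0, 0.2, 0.3]
finger_gap: 0.0853
```

```bash
python3 st.py
python3 - <<'E'
from h import *
c=cam('side'); b=c['color'][190:310,220:380,::-1]
d=cam('top'); e=d['color'][180:285,310:410,::-1]
cv2.imwrite('pics/d2.png',np.vstack([cv2.resize(b,(480,300),interpolation=cv2.INTER_CUBIC)]+[cv2.resize(e,(480,300),interpolation=cv2.INTER_CUBIC)]))
E
```

```text
t 3.0 tcp [ 0.4973 -0.1329  0.0564] gap 0.0853 F [-0.   0.2  0.3] tau [ 0.01 -0.03  0.05]
x [0.36  0.933 0.   ] ang 68.87 y [ 0.933 -0.36   0.002] z [ 0.002 -0.001 -1.   ]
```

View pics/d2.png

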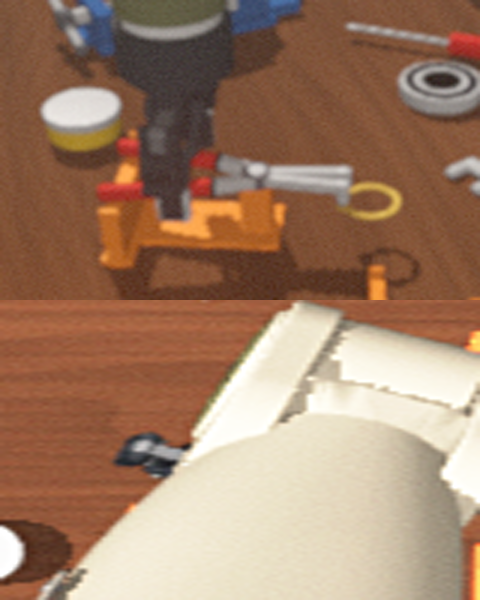

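Side view: the fingers straddle both handles around (165,170), and the pliers are untouched. Now I close.

Emit:
carry_out(
  steps=[
    [0.3,0,0,0,0,0,0],
    [0,0,0,0,0,0,0],
    [-0.3,0,0,0,0,0,0],
    [-1,0,0,0,0,0,0],
    [-1,0,0,0,0,0,0],
    [-1,0,0,0,0,0,0],
    [-1,0,0,0,0,0,0],
    [-1,0,0,0,0,0,0],
  ],
  grip_force=35,
)

```text
clock: 4.1
tcp_pos: [0.4966, -0.1333, 0.0568]
orientation: [0.0, 0.825, 0.565, 0.0]
wrist_force: [-5.2, 1.5, 13.2]
finger_gap: 0.0297
```

The gap is 30 mm, so the handles are at their stop. Lifting.

Emit:
carry_out(
  steps=[
    [-1,0,0,-0.01,0,0,0],
    [-1,0,0,-0.02,0,0,0],
    [-1,0,0,-0.03,0,0,0],
    [-1,0,0,-0.03,0,0,0],
    [-1,0,0,-0.03,0,0,0],
    [-1,0,0,-0.02,0,0,0],
    [-1,0,0,0,0,0,0],
    [-1,0,0,0,0,0,0],
  ],
)

```text
clock: 5.1
tcp_pos: [0.496, -0.133, 0.1941]
orientation: [-0.001, 0.825, 0.565, -0.0]
wrist_force: [-0.0, 0.7, -1.7]
finger_gap: 0.0296
```

```bash
python3 st.py
python3 - <<'E'
from h import *
c=cam('side'); 
s=env.get_state();print([proj(c,s['tcp_pos']+np.array([.933,-.36,0])*.1267+[0,0,-.021])])
b=c['color'][150:290,240:400,::-1]
cv2.imwrite('pics/d3.png',cv2.resize(b,None,fx=4,fy=4,interpolation=cv2.INTER_CUBIC))
E
```

```text
t 5.1 tcp [ 0.496  -0.133   0.1941] gap 0.0296 F [-0.   0.7 -1.7] tau [0.06 0.09 0.  ]
x [0.362 0.932 0.   ] ang 68.81 y [ 0.932 -0.361 -0.001] z [-0.001  0.001 -1.   ]
[array([344.39900612, 217.10554396])]
```

View pics/d3.png

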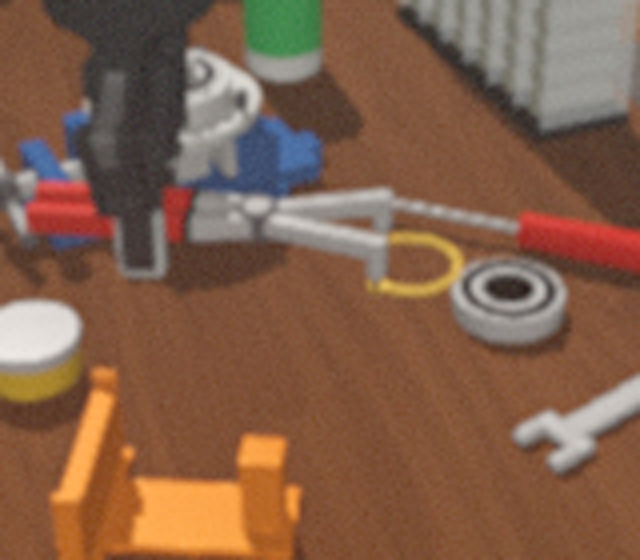

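The pliers are lifted, level and spread; the ring centre at about (343.5,216) is within 1 px of the prediction. Now I carry it above the stub.

Emit:
carry_out(
  steps=[
    [-1,0.012,-0.0064,0,0,0,0],
    [-1,0.024,-0.013,0,0,0,0],
    [-1,0.034,-0.0188,0,0,0,0],
    [-1,0.034,-0.0188,0,0,0,0],
    [-1,0.034,-0.0188,0,0,0,0],
    [-1,0.034,-0.0188,0,0,0,0],
    [-1,0.034,-0.0188,0,0,0,0],
    [-1,0.034,-0.0188,0,0,0,0],
    [-1,0.034,-0.0188,0,0,0,0],
    [-1,0.034,-0.0188,0,0,0,0],
    [-1,0.022,-0.012,0,0,0,0],
    [-1,0.0124,-0.0054,0,0,0,0],
    [-1,0,0,0,0,0,0],
    [-1,0,0,0,0,0,0],
    [-1,0,0,0,0,0,0],
  ],
)

```text
clock: 7.02
tcp_pos: [0.4459, 0.2529, 0.1951]
orientation: [0.0, 0.825, 0.564, -0.0]
wrist_force: [-0.1, -1.1, -1.2]
finger_gap: 0.0297
```

```bash
python3 st.py
python3 - <<'E'
from h import *
c=cam('side','s4.png'); d=cam('top','t4.png')
s=env.get_state();P=s['tcp_pos']+np.array([.932,-.361,0])*.1267+[0,0,-.021]; print(P,proj(c,P),proj(d,P))
b=c['color'][90:210,220:360,::-1]; e=d['color'][170:270,190:310,::-1]
cv2.imwrite('pics/d4.png',np.vstack([cv2.resize(b,(560,480),interpolation=cv2.INTER_CUBIC)[120:],cv2.resize(e,(560,466),interpolation=cv2.INTER_CUBIC)[:240]]))
E
```

```text
t 7.025 tcp [0.4459 0.2529 0.1951] gap 0.0297 F [-0.1 -1.1 -1.2] tau [ 0.05  0.11 -0.02]
x [ 0.363  0.932 -0.   ] ang 68.73 y [ 0.932 -0.363  0.   ] z [-0. -0. -1.]
[0.5640458  0.20727986 0.17418452] [281.10019506 142.83647849] [225.27548267 212.58855418]
```

View pics/d4.png

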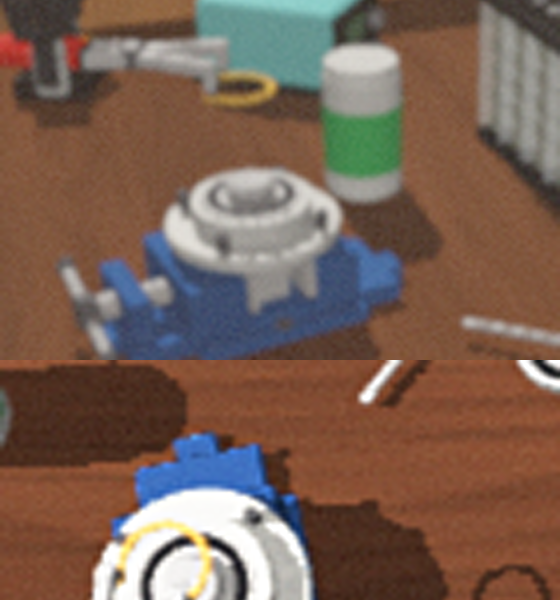

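Side view: the ring at about (282,142) hangs above the hub. Top view: the ring at about (225,213), and parallax accounts for its offset from the seal. Now I fit the ring and the hub numerically in both cameras so that calibration errors cancel.

```bash
cat > meas.py <<'E'
from h import *
from scipy.optimize import least_squares
from scipy.spatial import cKDTree
A=np.linspace(0,2*np.pi,720)
def circ(c,p,r,tilt=(0,0)):
    X=np.stack([p[0]+r*np.cos(A),p[1]+r*np.sin(A),p[2]+r*(tilt[0]*np.cos(A)+tilt[1]*np.sin(A))])
    q=c['K']@(c['R']@X+c['t'][:,None]); return (q[:2]/q[2]).T
def dist(c,p,r,pts,tilt=(0,0)):
    C=circ(c,p,r,tilt); d,i=cKDTree(C).query(pts); ctr=C.mean(0)
    return d*np.sign(np.linalg.norm(pts-ctr,axis=1)-np.linalg.norm(C[i]-ctr,axis=1))
def yellow(c,ctr,rad):
    hsv=cv2.cvtColor(c['color'],cv2.COLOR_RGB2HSV)
    m=cv2.inRange(hsv,(18,110,110),(34,255,255)); v,u=np.nonzero(m); p=np.stack([u,v],1).astype(float)
    return p[np.linalg.norm(p-ctr,axis=1)<rad]
def ring(guess):
    cs={n:cam(n) for n in('side','top')}
    pts={n:yellow(cs[n],proj(cs[n],guess),16) for n in cs}
    print({n:len(pts[n]) for n in pts})
    for nm,sel in(('both',('side','top')),('side',('side',)),('top',('top',))):
        k=len(sel)==1   # single camera: z held
        f=lambda p:np.concatenate([dist(cs[n],(p[0],p[1],guess[2] if k else p[2]),p[3],pts[n]) for n in sel])
        r=least_squares(f,[*guess,.0215],loss='soft_l1',f_scale=.5,x_scale=[.01,.01,.01,.01]); print('ring',nm,r.x.round(4),'rms',np.sqrt(np.mean(r.fun**2)).round(2))
    return cs
E
cat > hub.py <<'E'
from meas import *
cs={n:cam(n) for n in('side','top')}
for n in('top','side'):
    c=cs[n]; im=cv2.imread(f'pics/{n}0.png'); g=cv2.cvtColor(im,cv2.COLOR_BGR2GRAY).astype(int)
    h0=np.array([.563,.2085,.094])
    for r0 in(.024,.026,.028,.030,.032,.036): # mean brightness profile
        q=circ(c,h0,r0).astype(np.float32); print(n,r0,cv2.remap(g.astype(np.float32),q[:,0],q[:,1],cv2.INTER_LINEAR).mean().round(0),end=' ')
    print()
    # outline of bright flange top (z .075, r 62) & seal by maximising darkness contrast
    gf=g.astype(np.float32)
    def cost(p):
        s=0
        for r,z,w in((p[2],.094,1),):
            q=circ(c,(p[0],p[1],z),r).astype(np.float32); s+=w*np.minimum(cv2.remap(gf,q[:,0],q[:,1],cv2.INTER_CUBIC),200).mean()
        return s
    best=min(((cost((x,y,r)),x,y,r) for x in np.arange(.553,.574,.001) for y in np.arange(.198,.22,.001) for r in np.arange(.024,.033,.001)))
    print(n,'seal',np.round(best,4))
    # chamfer/stub unaffected; flange outer edge: max gradient inside-outside
    def ce(p,r=.062,z=.075):
        a=circ(c,(p[0],p[1],z),r-.0025).astype(np.float32);b=circ(c,(p[0],p[1],z),r+.0025).astype(np.float32)
        s=lambda q:np.minimum(cv2.remap(gf,q[:,0],q[:,1],cv2.INTER_LINEAR),200)
        return np.mean(s(b)-s(a))
    best=min(((ce((x,y)),x,y) for x in np.arange(.553,.574,.001) for y in np.arange(.198,.22,.001)))
    print(n,'flange',np.round(best,4))
E
python3 hub.py; python3 -c "
from meas import *
ring([.564,.2073,.174])"; python3 st.py
```

```text
top 0.024 182.0 top 0.026 124.0 top 0.028 97.0 top 0.03 140.0 top 0.032 204.0 top 0.036 254.0 
top seal [3.9389e+01 5.6400e-01 2.1000e-01 2.8000e-02]
top flange [-68.7089   0.564    0.21  ]
side 0.024 155.0 side 0.026 154.0 side 0.028 157.0 side 0.03 165.0 side 0.032 175.0 side 0.036 193.0 
side seal [1.39292e+02 5.63000e-01 2.15000e-01 2.70000e-02]
side flange [-24.8702   0.563    0.211 ]
{'side': 56, 'top': 43}
ring both [0.5601 0.2083 0.1777 0.0224] rms 0.62
ring side [0.5619 0.2168 0.1752 0.0211] rms 0.69
ring top [0.5606 0.2093 0.1764 0.0229] rms 0.44
t 7.325 tcp [0.4459 0.2534 0.1952] gap 0.0292 F [-1.1  0.2 -1.9] tau [-0.01  0.12  0.02]
x [0.362 0.932 0.   ] ang 68.78 y [ 0.932 -0.362  0.   ] z [ 0.  0. -1.]
```

Emit:
carry_out(
  steps=[
    [-1,0.0026,0.0011,0.01,0,0,0],
    [-1,0,0,0.02,0,0,0],
    [-1,0,0,0.018,0,0,0],
    [-1,0,0,0.007,0,0,0],
    [-1,0,0,0,0,0,0],
    [-1,0,0,0,0,0,0],
    [-1,0,0,0,0,0,0],
  ],
)

```text
clock: 8.2
tcp_pos: [0.4482, 0.256, 0.1408]
orientation: [0.0, 0.825, 0.565, 0.001]
wrist_force: [-0.6, -0.4, -1.3]
finger_gap: 0.0296
```

```bash
python3 st.py
python3 - <<'E'
from meas import *
s=env.get_state();P=s['tcp_pos']+np.array([.932,-.362,0])*.1267+[0,0,-.0175];print(P)
cs=ring(P); 
b=cs['side']['color'][130:190,245:325,::-1]; e=cs['top']['color'][190:250,200:265,::-1]
cv2.imwrite('pics/d5.png',np.vstack([cv2.resize(b,None,fx=7,fy=7,interpolation=cv2.INTER_CUBIC)[:300],cv2.resize(e,(560,517),interpolation=cv2.INTER_CUBIC)[:300]]))
E
```

```text
t 8.2 tcp [0.4482 0.256  0.1408] gap 0.0296 F [-0.6 -0.4 -1.3] tau [-0.01  0.05 -0.03]
x [0.361 0.932 0.001] ang 68.81 y [ 0.932 -0.361  0.001] z [ 0.001  0.001 -1.   ]
[0.56630232 0.21010489 0.12332952]
{'side': 42, 'top': 49}
ring both [0.5624 0.2101 0.1252 0.022 ] rms 0.5
ring side [0.5631 0.214  0.1233 0.0216] rms 0.55
ring top [0.5629 0.2106 0.1233 0.0221] rms 0.45
```

View pics/d5.png

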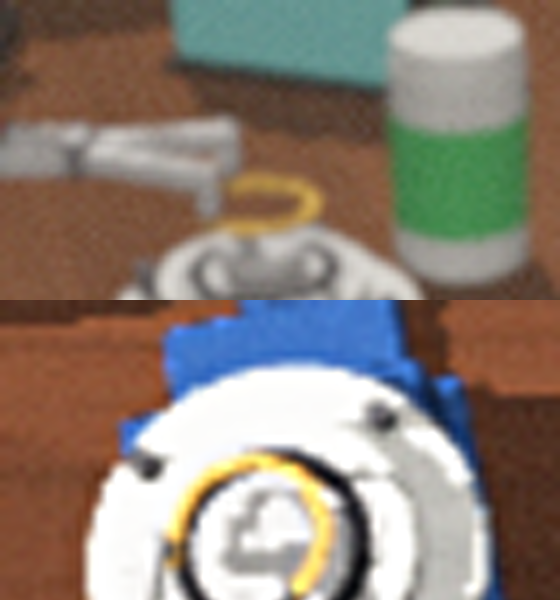

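In both views the ring sits above the stub and looks level; the fits put the ring at (0.563,0.2105) and the hub at (0.564,0.210). I lower the ring onto the chamfer in small steps.

Emit:
carry_out(
  steps=[
    [-1,0,0,0.006,0,0,0],
    [-1,0,0,0.006,0,0,0],
    [-1,0,0,0.004,0,0,0],
    [-1,0,0,0.002,0,0,0],
    [-1,0,0,0,0,0,0],
    [-1,0,0,0,0,0,0],
  ],
)

```text
clock: 9.05
tcp_pos: [0.4479, 0.2558, 0.1223]
orientation: [0.0, 0.825, 0.565, 0.0]
wrist_force: [-0.3, -0.5, -0.9]
finger_gap: 0.0296
```

```bash
python3 st.py
python3 - <<'E'
from meas import *
s=env.get_state();P=s['tcp_pos']+np.array([.932,-.362,0])*.125+[0,0,-.0165];print(P)
cs=ring(P)
E
```

```text
t 9.05 tcp [0.4479 0.2558 0.1223] gap 0.0296 F [-0.3 -0.5 -0.9] tau [-0.05  0.04  0.02]
x [0.361 0.932 0.   ] ang 68.81 y [ 0.932 -0.361  0.   ] z [ 0.  0. -1.]
[0.56437374 0.21055645 0.1057549 ]
{'side': 14, 'top': 62}
ring both [0.5623 0.2113 0.1051 0.023 ] rms 0.59
ring side [0.561  0.2119 0.1058 0.0253] rms 0.19
ring top [0.5625 0.211  0.1058 0.0227] rms 0.62
```

Run:
```python
from meas import *
c=cam('top'); b=c['color'][195:240,210:255,::-1]; K=12
im=cv2.resize(b,None,fx=K,fy=K,interpolation=cv2.INTER_CUBIC)
im2=im.copy()
for z,r,col in((.106,.0145,(0,0,255)),(.1055,.0195,(0,255,0)),(.1055,.0235,(0,255,0)),(.094,.028,(255,0,0))):
    q=((circ(c,(.564,.210,z),r)-[210,195]+.5)*K-.5).astype(np.int32); cv2.polylines(im2,[q],True,col,1)
cv2.imwrite('pics/d6.png',np.hstack([im,im2])[:, :])
cv2.imwrite('pics/d6.png',cv2.resize(np.hstack([im,im2]),(800,400)))
```

```text
(no output)
```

View pics/d6.png

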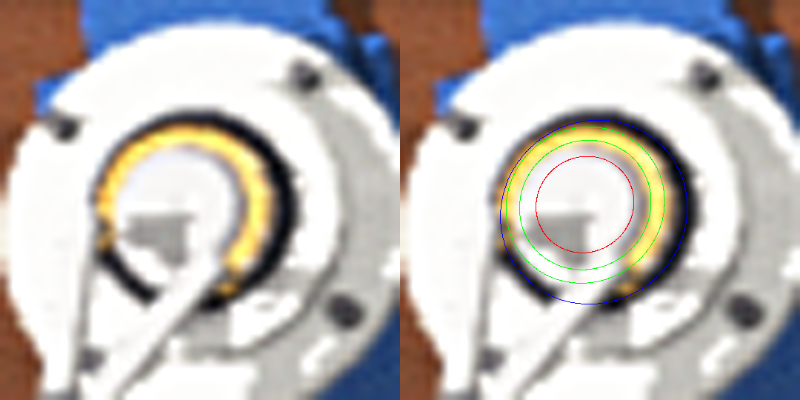

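The overlay shows the ring concentric with the stub to about 1 mm, slightly towards -x, and the blue seal circle matches. I nudge it 0.7 mm along the tool's y and lower it.

Emit:
carry_out(
  steps=[
    [-1,0.0002,0.0007,0,0,0,0],
    [-1,0,0,0.002,0,0,0],
    [-1,0,0,0.002,0,0,0],
    [-1,0,0,0.001,0,0,0],
    [-1,0,0,0,0,0,0],
    [-1,0,0,0,0,0,0],
  ],
)

```text
clock: 9.95
tcp_pos: [0.4485, 0.2557, 0.1172]
orientation: [-0.0, 0.825, 0.565, 0.0]
wrist_force: [-1.0, -0.5, -1.5]
finger_gap: 0.0297
```

Emit:
carry_out(
  steps=[
    [-1,0,0,0.001,0,0,0],
    [-1,0,0,0.001,0,0,0],
    [-1,0,0,0,0,0,0],
    [-1,0,0,0,0,0,0],
  ],
)

```text
clock: 10.45
tcp_pos: [0.4485, 0.2557, 0.1151]
orientation: [-0.0, 0.825, 0.565, 0.0]
wrist_force: [0.2, 0.1, -0.7]
finger_gap: 0.0297
```

Emit:
carry_out(
  steps=[
    [-1,0,0,0.001,0,0,0],
    [-1,0,0,0,0,0,0],
    [-1,0,0,0,0,0,0],
  ],
)

```text
clock: 10.82
tcp_pos: [0.4485, 0.2557, 0.1142]
orientation: [0.0, 0.825, 0.565, 0.0]
wrist_force: [0.6, 0.1, -1.3]
finger_gap: 0.0295
```

Emit:
carry_out(
  steps=[
    [-1,0,0,0.0007,0,0,0],
    [-1,0,0,0,0,0,0],
    [-1,0,0,0,0,0,0],
  ],
)

```text
clock: 11.2
tcp_pos: [0.4485, 0.2557, 0.1135]
orientation: [0.0, 0.825, 0.565, 0.0]
wrist_force: [-0.8, -0.2, -0.5]
finger_gap: 0.0297
```

Emit:
carry_out(
  steps=[
    [-1,0,0,0.0007,0,0,0],
    [-1,0,0,0,0,0,0],
    [-1,0,0,0,0,0,0],
  ],
)

```text
clock: 11.58
tcp_pos: [0.4485, 0.2558, 0.1129]
orientation: [-0.0, 0.825, 0.565, 0.0]
wrist_force: [-1.9, 0.1, 1.2]
finger_gap: 0.0296
```

Run:
```python
from meas import *
F=[];T=[]
for i in range(6):
    c=cam('top'); s=env.get_state(); F.append(s['wrist_force']);T.append(s['ft_torque'])
print(s['clock'],s['tcp_pos'].round(4),s['finger_gap'],np.mean(F,0).round(2),np.mean(T,0).round(3))
P=s['tcp_pos']+np.array([.932,-.362,0])*.125+[0,0,-.017];ring(P)
```

```text
11.875 [0.4484 0.2558 0.1128] 0.029630573581628437 [-1.54  0.76  1.76] [ 0.027  0.047 -0.008]
{'side': 18, 'top': 57}
ring both [0.5626 0.2109 0.0976 0.0233] rms 0.53
ring side [0.5626 0.214  0.0958 0.0229] rms 0.47
ring top [0.5631 0.2113 0.0958 0.0233] rms 0.53
```

There is light contact, about 3 N up, plus about 1.7 N back along the pliers. The height matches the bearing face. I ease back 0.8 mm along the tool's y to see whether the side force goes.

Emit:
carry_out(
  steps=[
    [-1,0,-0.0008,0,0,0,0],
    [-1,0,0,0,0,0,0],
    [-1,0,0,0,0,0,0],
  ],
)

```text
clock: 12.35
tcp_pos: [0.4482, 0.2559, 0.1128]
orientation: [0.0, 0.825, 0.565, 0.0]
wrist_force: [2.6, -0.3, 1.1]
finger_gap: 0.0295
```

```bash
cat > f.py <<'E'
from meas import *
F=[];T=[]
for i in range(8):
    c=cam('top'); s=env.get_state(); F.append(s['wrist_force']);T.append(s['ft_torque'])
print(s['clock'],s['tcp_pos'].round(4),s['finger_gap'],np.mean(F,0).round(2),np.std(F,0).round(2),np.mean(T,0).round(3))
E
python3 f.py
```

```text
12.75 [0.4478 0.256  0.1128] 0.028774421362205017 [ 1.43 -0.37  0.81] [0.57 0.5  0.42] [-0.184 -0.5    0.018]
```

Emit:
carry_out(
  steps=[
    [-1,0,0,-0.0007,0,0,0],
    [-1,0,0,0,0,0,0],
    [-1,0,0,0,0,0,0],
  ],
)

```text
clock: 13.12
tcp_pos: [0.4473, 0.256, 0.1132]
orientation: [-0.0, 0.825, 0.565, -0.0]
wrist_force: [-0.1, -0.7, -0.4]
finger_gap: 0.0298
```

```bash
python3 f.py
python3 - <<'E'
from meas import *
s=env.get_state();P=s['tcp_pos']+np.array([.932,-.362,0])*.125+[0,0,-.0165];cs=ring(P)
b=cs['side']['color'][125:190,225:325,::-1]; e=cs['top']['color'][190:260,195:265,::-1]
cv2.imwrite('pics/d7.png',np.hstack([cv2.resize(b,(500,325),interpolation=cv2.INTER_CUBIC),cv2.resize(e,None,fx=325/70,fy=325/70,interpolation=cv2.INTER_CUBIC)[:,:300]]))
E
```

```text
13.525 [0.4473 0.256  0.1133] 0.029620050130952997 [-0.68 -0.01  0.5 ] [0.71 0.43 0.51] [-0.034 -0.054 -0.   ]
{'side': 17, 'top': 44}
ring both [0.5609 0.2117 0.0976 0.0234] rms 0.43
ring side [0.5597 0.2153 0.0968 0.025 ] rms 0.39
ring top [0.5614 0.2117 0.0968 0.0233] rms 0.43
```

View pics/d7.png

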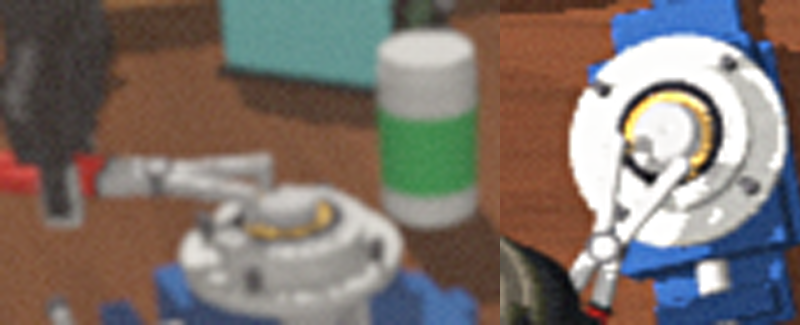

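The side view shows the ring round the stub at bearing-face level with the pliers level, and the forces are back near baseline. I recentre by 0.8 mm, settle, check and hand in.

Emit:
carry_out(
  steps=[
    [-1,0,0.0008,0,0,0,0],
    [-1,0,0,0,0,0,0],
    [-1,0,0,0,0,0,0],
    [-1,0,0,0,0,0,0],
    [-1,0,0,0,0,0,0],
  ],
)

```text
clock: 14.25
tcp_pos: [0.4484, 0.2557, 0.1134]
orientation: [-0.0, 0.825, 0.565, 0.0]
wrist_force: [0.4, 0.3, -0.2]
finger_gap: 0.0294
```

```bash
python3 f.py
python3 - <<'E'
from meas import *
s=env.get_state();P=s['tcp_pos']+np.array([.932,-.362,0])*.125+[0,0,-.0165];print(P);ring(P)
E
python3 st.py
```

```text
14.65 [0.4485 0.2557 0.1134] 0.029790130297938415 [-0.93  0.21 -0.29] [0.52 0.28 0.47] [0.021 0.069 0.012]
[0.56496603 0.2104291  0.096919  ]
{'side': 19, 'top': 57}
ring both [0.5624 0.211  0.0976 0.0233] rms 0.55
ring side [0.5617 0.2119 0.7103 0.0231] rms 0.43
ring top [0.5629 0.2111 0.0922 0.0232] rms 0.56
t 14.75 tcp [0.4484 0.2557 0.1134] gap 0.0292 F [-0.6  0.3 -0.2] tau [-0.01  0.05  0.03]
x [0.361 0.932 0.   ] ang 68.82 y [ 0.932 -0.361  0.   ] z [ 0.  0. -1.]
```

```bash
python3 -c "
from workcell import env
print(env.hand_in())"
```

```text
the job is handed in; nothing more can be done
None
```

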